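# Enter the finger plan of the model hand and set it running

### The arm

A 6-joint arm with a two-finger parallel gripper is mounted at the origin on the work surface. World frame = base frame: x ahead of the robot, y to its left, z up, the work surface at z = 0. Lengths are in m, angles in rad, forces in N, time in s.
With the tool pointing down it reaches from about 0.35 to 0.975 m from the base axis. Payload 4.9 kg.
Tool frame: the origin (TCP) lies midway between the tips of the shut fingers; the grasp point (between the pads) lies 19 mm behind it; z points along the fingers, y is the direction in which the jaws open and shut (so a half turn about z gives the same grasp; the last joint's range is limited). The gripper opens to 85 mm and grips with 20 to 120 N. Pads are 22 mm wide; open, the fingers measure 114 mm over their backs; the gripper's body (76 mm by 85 mm) begins 54 mm behind the grasp point. The pads swing forward as they close: fully open they stand 13 mm farther back than shut.
Start: joints at [1.154, 0.053, 1.613, -0, 1.476, -0.119], TCP at [0.183, 0.597, 0.231] pointing down, gripper open.
Joint ranges: [-3.01, 3.01], [-1.01, 2.22], [0.06, 2.58], [-1.02, 4.17], [0.09, 2.62], [-3.14, 3.14]. Speed limits (rad/s): [2.57, 2.57, 3.14, 3.14, 3.14, 3.14].

### API

Orientations are given as a unit quaternion [w, x, y, z].
In Python, from plant import manip, cams gives the robot as it stands.
- The arm moves only by the tool jog_arm, never from a script. Its argument "targets" is a list of rows, each a list of 4 numbers: the shift along the tool's x, y, z in m, then the turn about the tool's z in degrees. A call has 1 to 5 rows; each row is the pose to reach, as a shift and turn from the pose commanded when the call began, along the tool's axes at that moment; what a row does not reach only later rows make up. A row lasts 1/12 s, in which the tool goes at most 41.7 mm and 7.16 degrees, less where a joint would pass 70% of its speed; a pose out of reach is approached as far as the arm can. A call with a gripper value outside its range is refused whole. "fingers" is the opening, from 0 (shut) to 1 (fully open), set as the call begins (left out, the last holds). The fingers move at their own pace and stop on an object; the grip force is fixed at half the most. Time passes only in rows, so rows that repeat a pose let the fingers close. It gives the time, the measured TCP pose, the force and the opening at its end, in the units of the state.
- manip.state(): the state, without advancing time (a new reading comes with each control period).
- cams.grab_frame(name): name is "scene" or "top" or "wrist"; returns the picture (384x512x3 uint8, red, green, blue); there is no depth.
- cams.get_calibration(name): a dict with "camera_matrix" (3x3 intrinsics, pixels), "cam_to_world" (4x4, takes a point from camera to world coordinates). Camera axes: x right, y up, looking along -z (the intrinsics and any distortion apply to the point x, -y, -z); pixel columns grow to the right and rows downward; lengths in m; the calibration is good to about 2 mm. A picture is of the moment at which its call begins: read the wrist's pose just before it. get_calibration takes no time and is no camera call; for the wrist camera it gives the pose at the moment of the call.
- manip.job_done(): hands the job in, once; it reports no verdict.
The state is a dict: "time": time; "joint_pos": joint angles; "joint_vel": joint speeds; "joint_efforts": joint torques, N m; "tool_pos": TCP position; "tool_rot": TCP orientation; "contact_force": force on the tool from outside, world axes, zero at the start; "ft_torque": the same for the moment, N m; "gripper_width": opening from 0.0 (shut) to 1.0 (fully open).
Only numpy, scipy, OpenCV 4.12 (cv2) and the standard library are available. Lean on these libraries where they do the work, as an engineer would, in place of code of your own. Each camera call takes 0.05 s, during which the arm holds its last target. There are 200 camera calls.

### The job

Enter the finger plan for the cardboard hand: the coloured tiles in the white rack, read from the black end block, give the order of the three keys to press, one at a time and each all the way down so that its white tell-tale pin drops and stays down. Leave alone the fourth key, whose tile lies in the grey spare pocket. Only when all three are entered, throw the orange run lever fully over, away from you, and let go; leave the tiles and the other things on the desk where they are.

Things in the scene. Friction and masses are not known exactly. Their poses are not given: they have to be found in the camera images.
- board: plywood control board fixed on the desk, 226 (x) x 370 (y) x 12 mm thick; origin at the centre of its underside, z up. It carries four key pucks in a two-by-two block and, on its +y half, the run lever
- rack: white plan rack fixed on the desk beyond the board, 90 x 400 mm, low 18 mm walls; origin under its middle, y along its length. At its +y end stands a black block (35 mm thick, 34 mm high) that marks the start; then three plan slots at y = 115, 38 and -39 mm, then a raised grey bar and the grey-floored spare pocket at y = -128 mm. A coloured tile lies in each
- plan_slot1 (a point): first plan slot, next to the black block; point at the centre of its floor, 6 mm above the desk
- spare_slot (a point): grey spare pocket at the end away from the black block; point at the centre of its floor, 6 mm above the desk
- tile_red: loose red plan tile, 68 x 62 x 12 mm, lying flat in one of the four places of the rack; origin at the centre of its underside
- tile_yellow: loose yellow plan tile, 68 x 62 x 12 mm, lying flat in one of the four places of the rack; origin at the centre of its underside
- tile_green: loose green plan tile, 68 x 62 x 12 mm, lying flat in one of the four places of the rack; origin at the centre of its underside
- tile_blue: loose blue plan tile, 68 x 62 x 12 mm, lying flat in one of the four places of the rack; origin at the centre of its underside
- key_red_top (a point): centre of the top of the red spring key: a red round cap 48 mm across standing 18 mm out of a black puck 74 mm across and 22 mm high (cap top 52 mm above the desk); it goes down 8 mm, which takes about 5 N, and springs back
- tell_red (a joint): the red key's tell-tale, a white pin 10 mm across at the edge of its puck on the side away from the robot: drops with the key and stays down; 0 standing (10 mm proud), 0.008 fully dropped; counted as set from 0.005
- key_yellow_top (a point): centre of the top of the yellow spring key: a yellow round cap 48 mm across standing 18 mm out of a black puck 74 mm across and 22 mm high (cap top 52 mm above the desk); it goes down 8 mm, which takes about 5 N, and springs back
- tell_yellow (a joint): the yellow key's tell-tale, a white pin 10 mm across at the edge of its puck on the side away from the robot: drops with the key and stays down; 0 standing (10 mm proud), 0.008 fully dropped; counted as set from 0.005
- key_green_top (a point): centre of the top of the green spring key: a green round cap 48 mm across standing 18 mm out of a black puck 74 mm across and 22 mm high (cap top 52 mm above the desk); it goes down 8 mm, which takes about 5 N, and springs back
- tell_green (a joint): the green key's tell-tale, a white pin 10 mm across at the edge of its puck on the side away from the robot: drops with the key and stays down; 0 standing (10 mm proud), 0.008 fully dropped; counted as set from 0.005
- key_blue_top (a point): centre of the top of the blue spring key: a blue round cap 48 mm across standing 18 mm out of a black puck 74 mm across and 22 mm high (cap top 52 mm above the desk); it goes down 8 mm, which takes about 5 N, and springs back
- tell_blue (a joint): the blue key's tell-tale, a white pin 10 mm across at the edge of its puck on the side away from the robot: drops with the key and stays down; 0 standing (10 mm proud), 0.008 fully dropped; counted as set from 0.005
- run_lever (a joint): angle of the run lever (rad): about 0 leaning to the board's -x side (towards the robot), 1.0 thrown fully over to the board's +x side (towards the orange patch); it stays where it is left
- run_lever_tip (a point): centre of the orange ball (26 mm across) at the tip of the run lever; a steel rod 10 mm thick, 85 mm from pivot to ball; pivot 34 mm above the desk, its axis along the board's y; the grey block under it is 70 x 50 x 25 mm high
- scissors: scissors, 140 mm long, black rings to -x; lying beside the board; not to be disturbed; origin at the middle of its underside
- marker: green marker pen with a white cap, 125 mm long, lying in front of the board; not to be disturbed; origin at the middle of its underside
- tape_measure: blue tape measure, 70 mm across, 30 mm high, lying beside the board; not to be disturbed; origin at the middle of its underside
- glue: white glue bottle with a yellow cap, 38 mm across, 110 mm tall, standing on the board beyond the lever; not to be disturbed; origin at the middle of its underside
- cutter: black cutter knife, 145 mm long, lying beside the board; not to be disturbed; origin at the middle of its underside
- tape_roll: brown roll of tape, 80 mm across, 22 mm high, lying flat on the board's corner nearest the robot, beside the lever; not to be disturbed; origin at the middle of its underside
There are look-alikes about, which are no part of the job. Of the things that look like the tile_blue, the middle-sized one is meant.

How it is judged:
By the outcome, as a careful person would: the job done as asked, in the order asked, and still so for the second after the job is handed in, with the robot touching nothing.
It also fails if it takes over 43 s, if anything falls off the work surface, if the arm or the gripper's body presses on something with over 40 N, if the wrist force passes 120 N, or if a joint passes its speed limit or range.

## Working session

There is one attempt and no reset: what is moved stays moved. The work goes in short steps, Python scripts to look and compute and a tool call to move; the robot and the scene stay as the last step left them, time stands still between calls to the robot, and variables do not carry over. Pictures are saved under pics/ and viewed, about 8 in all and at most 12, crops included, and the job is handed in when it is done.

Besides the shell and the picture viewer there is one more tool, called after ">>>" as a command line: name --pt "numbers of a row" for each row, then --argument value for the rest. jog_arm: Moves the arm, as the interface text tells. Its arguments: {"type":"object","properties":{"targets":{"type":"array"},"fingers":{"type":"number"}},"required":["targets"]}

```bash
mkdir -p pics; cat > h.py <<'E'
import numpy as np, cv2
from plant import manip, cams
def snap(n,f):
    im=cams.grab_frame(n); cv2.imwrite(f'pics/{f}.png',im[:,:,::-1]); return im
def ray(n,u,v,z,c=None):
    c=c or cams.get_calibration(n); K=np.array(c['camera_matrix'],float);T=np.array(c['cam_to_world'])
    d=c.get('dist_coeffs'); d=np.zeros(5) if d is None else np.array(d,float)
    p=cv2.undistortPoints(np.array([[[u,v]]],float),K,d)[0,0]
    r=T[:3,:3]@np.array([p[0],-p[1],-1]); o=T[:3,3]
    return o+r*(z-o[2])/r[2]
E
python3 - <<'E'
from h import *
for n in('scene','top'): snap(n,n); c=cams.get_calibration(n); print(n,c)
print(manip.state())
E
```

```text
scene {'camera_matrix': array([[498.62369856,   0.        , 261.69251122],
       [  0.        , 498.62369856, 191.00183594],
       [  0.        ,   0.        ,   1.        ]]), 'cam_to_world': array([[-0.71034938, -0.56910672,  0.41415131,  1.1659876 ],
       [ 0.70383418, -0.57050036,  0.42325736,  0.57637402],
       [-0.00460513,  0.59215445,  0.80581133,  1.25522268],
       [ 0.        ,  0.        ,  0.        ,  1.        ]])}
top {'camera_matrix': array([[355.9692375 ,   0.        , 248.99810954],
       [  0.        , 355.9692375 , 192.9162459 ],
       [  0.        ,   0.        ,   1.        ]]), 'cam_to_world': array([[ 0.00928083,  0.99788963, -0.06426628,  0.50526701],
       [-0.99982054,  0.01032184,  0.01588531, -0.01415085],
       [ 0.01651513,  0.06410732,  0.99780635,  0.95367762],
       [ 0.        ,  0.        ,  0.        ,  1.        ]])}
{'time': 0.1, 'joint_pos': array([ 1.15398444e+00,  5.33346360e-02,  1.61414969e+00,  2.50829867e-05,
        1.47600706e+00, -1.19013051e-01]), 'joint_vel': array([ 0.00032026, -0.00261962, -0.00209726,  0.00089195, -0.00049678,
        0.00033562]), 'joint_efforts': array([ 1.18007074e-04, -3.94903457e+01, -3.71363604e+01, -7.35356139e-05,
        3.92525093e-03,  1.64007218e-05]), 'tool_pos': array([0.18315699, 0.59697279, 0.23016299]), 'tool_rot': array([-2.63353263e-04,  1.48350938e-01,  9.88934324e-01, -9.12190948e-04]), 'contact_force': array([-0.47127339,  0.13598342,  0.10815097]), 'ft_torque': array([ 0.00450879, -0.01342841,  0.03639627]), 'gripper_width': 0.9999584150283046}
```

View pics/top.png

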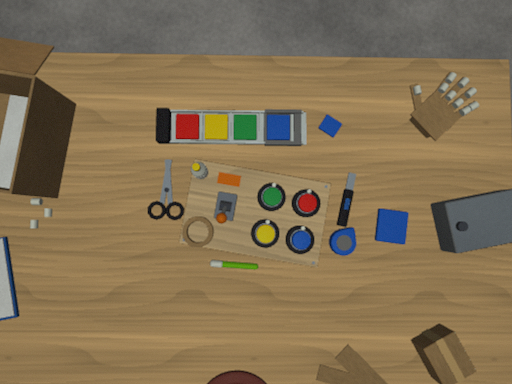

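View pics/scene.png

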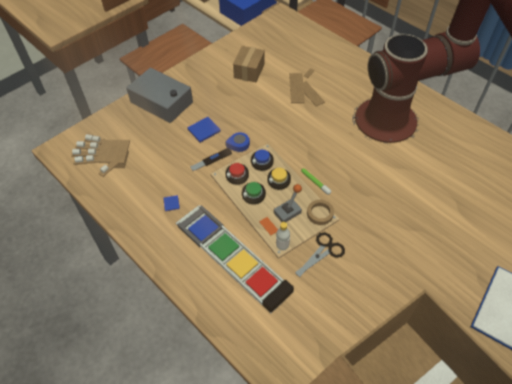

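Top view: the black block is at (165,126), then red (187,126), yellow (216,126), green (245,127), and blue (280,127) in the grey pocket. There are three blue tile-like things: small (330,126), in the rack (280,127) and large (392,226). The one in the rack is middle-sized and lies in a rack place, so it is tile_blue. Next come an enlarged crop to confirm this and the key positions.

```bash
python3 - <<'E'
from h import *
im=cv2.imread('pics/top.png')
a=cv2.resize(im[95:275,145:415],None,fx=2.9,fy=2.9,interpolation=cv2.INTER_CUBIC); cv2.imwrite('pics/crop.png',a)
hsv=cv2.cvtColor(im,cv2.COLOR_BGR2HSV)
def cen(u,v,hs,r=15):
    m=np.zeros(hsv.shape[:2],bool)
    for lo,hi in hs: m|=(hsv[...,0]>=lo)&(hsv[...,0]<=hi)
    m&=(hsv[...,1]>150)&(hsv[...,2]>70)
    w=np.zeros_like(m); w[v-r:v+r,u-r:u+r]=1; m&=w
    ys,xs=np.nonzero(m); return xs.mean(),ys.mean(),m.sum()
for k,u,v,hs,z in [('red',306,203,[(0,8),(172,180)],.052),('yel',265,233,[(22,34)],.052),('grn',271,197,[(50,85)],.052),('blu',301,240,[(105,130)],.052),
  ('tip',222,217,[(2,14)],.09),('patch',229,179,[(2,16)],.012)]:
    x,y,n=cen(u,v,hs,15 if z==.052 else 12); print(k,round(x,1),round(y,1),n,ray('top',x,y,z-.003 if z==.052 else z).round(4))
for n,u,v in[('small',330,126),('rackblue',280,127),('large',392,226)]:
    x,y,c=cen(u,v,[(100,130)],22);print(n,c,ray('top',x,y,.015).round(3))
p=[ray('top',*q,.012) for q in[(196,161),(330,183),(317,264),(181,242)]]
print(np.round(p,3))
for q in [(273,184),(310,192),(268,222),(304,229)]: print('pin',ray('top',*q,.044).round(3))
E
```

```text
red 307.2 202.5 268 [ 0.5406 -0.1773  0.049 ]
yel 265.2 233.4 258 [ 0.4614 -0.0706  0.049 ]
grn 271.6 196.1 239 [ 0.5561 -0.0862  0.049 ]
blu 300.9 239.7 270 [ 0.4462 -0.1611  0.049 ]
tip 221.0 217.6 79 [0.5003 0.0393 0.09  ]
patch 228.6 179.0 248 [0.6024 0.0255 0.012 ]
small 266 [ 0.749 -0.244  0.015]
rackblue 572 [ 0.743 -0.105  0.015]
large 935 [ 0.482 -0.406  0.015]
[[ 0.65   0.113  0.012]
 [ 0.595 -0.245  0.012]
 [ 0.381 -0.209  0.012]
 [ 0.435  0.148  0.012]]
pin [ 0.587 -0.09   0.044]
pin [ 0.568 -0.185  0.044]
pin [ 0.49  -0.078  0.044]
pin [ 0.473 -0.17   0.044]
```

View pics/crop.png

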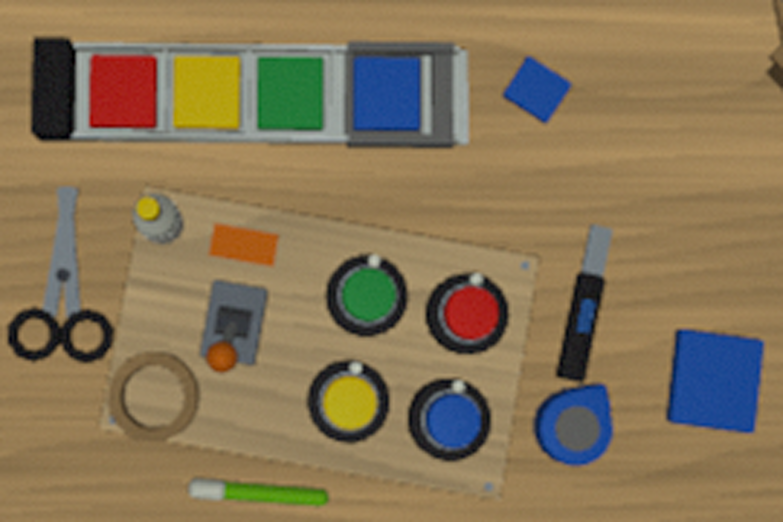

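The crop confirms it: the rack blue tile is in the grey pocket and is middle-sized by area (266 < 572 < 935 px). The order is red, yellow, green, and blue stays untouched. The key spacing of about 95 mm is plausible. I'll move over the red key now with the fingers shut.

>>> jog_arm --pt "-0.027 -0.03 0 0" --pt "-0.053 -0.06 0 0" --pt "-0.08 -0.089 0 0" --pt "-0.106 -0.119 0 0" --pt "-0.133 -0.149 0 0" --fingers 0

```text
time: 0.52
tool_pos: [0.2668, 0.4142, 0.2306]
tool_rot: [-0.0, 0.148, 0.989, -0.0]
contact_force: [-0.2, -0.1, 0.2]
gripper_width: 0.3
```

>>> jog_arm --pt "-0.027 -0.03 0 0" --pt "-0.053 -0.06 0 0" --pt "-0.08 -0.089 0 0" --pt "-0.106 -0.119 0 0" --pt "-0.133 -0.149 0 0"

```text
time: 0.93
tool_pos: [0.3502, 0.2328, 0.2309]
tool_rot: [-0.0, 0.148, 0.989, 0.0]
contact_force: [1.0, -0.5, 0.5]
gripper_width: -0.002
```

>>> jog_arm --pt "-0.027 -0.03 0 0" --pt "-0.053 -0.06 0 0" --pt "-0.08 -0.089 0 0" --pt "-0.106 -0.119 0 0" --pt "-0.133 -0.149 0 0"

```text
time: 1.35
tool_pos: [0.4337, 0.0511, 0.231]
tool_rot: [0.0, 0.148, 0.989, 0.0]
contact_force: [0.5, 0.7, 0.2]
gripper_width: 0.002
```

>>> jog_arm --pt "-0.027 -0.03 0 0" --pt "-0.053 -0.06 0 0" --pt "-0.08 -0.089 0 0" --pt "-0.106 -0.119 0 0" --pt "-0.133 -0.149 0 0"

```text
time: 1.77
tool_pos: [0.5172, -0.1303, 0.2308]
tool_rot: [-0.0, 0.149, 0.989, 0.0]
contact_force: [0.6, 0.1, 1.0]
gripper_width: -0.001
```

```bash
python3 - <<'E'
from h import *
c=cams.get_calibration('wrist'); snap('wrist','w1'); np.savez('w1',K=c['camera_matrix'],T=c['cam_to_world']); print(c, manip.state()['tool_pos'])
E
```

```text
{'camera_matrix': array([[311.69299552,   0.        , 256.68522896],
       [  0.        , 311.69299552, 194.09823667],
       [  0.        ,   0.        ,   1.        ]]), 'cam_to_world': array([[ 0.2941521 , -0.91730156, -0.26838851,  0.44832124],
       [ 0.95575774,  0.2826981 ,  0.08129533, -0.10882087],
       [ 0.00130059, -0.28042759,  0.9598743 ,  0.3741414 ],
       [ 0.        ,  0.        ,  0.        ,  1.        ]])} [ 0.51917847 -0.13613271  0.23035959]
```

View pics/w1.png

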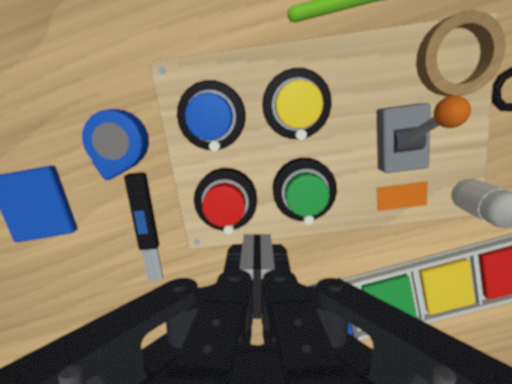

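The wrist view shows the caps: blue (208,117), yellow (300,103), red (224,205) and green (307,193). The lever ball is at (452,111) and all four pins are standing. I'll measure from this picture.

```bash
cat > m.py <<'E'
from h import *
d=np.load('w1.npz'); c=dict(camera_matrix=d['K'],cam_to_world=d['T'])
hsv=cv2.cvtColor(cv2.imread('pics/w1.png'),cv2.COLOR_BGR2HSV)
R=np.array([[-.956,.293],[.293,.956]]) # rows tool x,y in world
t=manip.state()['tool_pos']
for k,u,v,hs in[('red',224,205,[(0,8),(172,180)]),('yel',300,103,[(22,34)]),('grn',307,193,[(50,85)]),('blu',208,117,[(105,130)]),('tip',452,111,[(2,14)])]:
    m=np.zeros(hsv.shape[:2],np.uint8)
    for lo,hi in hs: m|=cv2.inRange(hsv,(lo,150,60),(hi,255,255))
    w=np.zeros_like(m); cv2.circle(w,(u,v),34 if k!='tip' else 24,255,-1); m&=w
    M=cv2.moments(m,True); x,y=M['m10']/M['m00'],M['m01']/M['m00']
    for z in ([.049] if k!='tip' else [.09,.105,.109,.115]):
        p=ray('',x,y,z,c); print(k,round(x),round(y),M['m00'],z,p.round(4),'tool shift',(R@(p-t)[:2]).round(3), ray('top',221,217.6,z).round(4) if k=='tip' else '')
for q in[(487,200),(455,55)]: print(ray('',*q,.1,c).round(3),ray('',*q,.03,c).round(3))
print(ray('top',196,167,.11).round(3),'glue cap')
E
python3 m.py
```

```text
red 223 205 1464.0 0.049 [ 0.5405 -0.1752  0.049 ] tool shift [-0.032 -0.031] 
yel 299 104 1744.0 0.049 [ 0.4616 -0.0678  0.049 ] tool shift [0.075 0.048] 
grn 307 194 1415.0 0.049 [ 0.5557 -0.0843  0.049 ] tool shift [-0.02  0.06] 
blu 208 116 1722.0 0.049 [ 0.446  -0.1597  0.049 ] tool shift [ 0.063 -0.044] 
tip 452 111 887.0 0.09 [0.5055 0.0542 0.09  ] tool shift [0.069 0.178] [0.5004 0.0392 0.09  ]
tip 452 111 887.0 0.105 [0.5025 0.0456 0.105 ] tool shift [0.069 0.169] [0.5005 0.0383 0.105 ]
tip 452 111 887.0 0.109 [0.5017 0.0433 0.109 ] tool shift [0.069 0.166] [0.5005 0.0381 0.109 ]
tip 452 111 887.0 0.115 [0.5005 0.0398 0.115 ] tool shift [0.069 0.163] [0.5005 0.0377 0.115 ]
[0.593 0.069 0.1  ] [0.63  0.115 0.03 ]
[0.46  0.056 0.1  ] [0.463 0.098 0.03 ]
[0.62  0.099 0.11 ] glue cap
```

Both views agree within 2 mm, and the ball sits at about z 0.112. I'll press red.

>>> jog_arm --pt "-0.02 -0.02 0.02 0" --pt "-0.032 -0.032 0.055 0" --pt "-0.032 -0.032 0.095 0" --pt "-0.032 -0.032 0.135 0" --pt "-0.032 -0.032 0.165 0"

```text
time: 2.23
tool_pos: [0.5363, -0.1679, 0.0622]
tool_rot: [-0.002, 0.149, 0.989, 0.001]
contact_force: [0.6, 0.3, 0.4]
gripper_width: 0.002
```

>>> jog_arm --pt "0 0 0.006 0" --pt "0 0 0.011 0" --pt "0 0 0.016 0" --pt "0 0 0.021 0" --pt "0 0 0.022 0"

```text
time: 2.65
tool_pos: [0.5399, -0.169, 0.0465]
tool_rot: [0.002, 0.148, 0.989, -0.001]
contact_force: [-0.7, 0.7, 3.4]
gripper_width: -0.0
```

>>> jog_arm --pt "0 0 0.001 0" --pt "0 0 0.002 0" --pt "0 0 0.002 0"

```text
time: 2.9
tool_pos: [0.5398, -0.169, 0.044]
tool_rot: [0.002, 0.148, 0.989, -0.0]
contact_force: [1.0, 0.2, 4.9]
gripper_width: 0.002
```

>>> jog_arm --pt "0 0 0.001 0" --pt "0 0 0.002 0" --pt "0 0 0.002 0" --pt "0 0 0.002 0"

```text
time: 3.23
tool_pos: [0.54, -0.169, 0.0438]
tool_rot: [0.001, 0.148, 0.989, -0.0]
contact_force: [-4.5, 2.1, 16.4]
gripper_width: -0.002
```

Red is bottomed: z stopped at 0.044 and the force rose to 16 N. I'll lift and take a look, then go to yellow.

>>> jog_arm --pt "0 0 -0.03 0" --pt "0 0 -0.06 0" --pt "0.025 0.018 -0.06 0" --pt "0.055 0.038 -0.06 0" --pt "0.085 0.06 -0.06 0"

```text
time: 3.65
tool_pos: [0.4742, -0.0859, 0.1009]
tool_rot: [0.001, 0.149, 0.989, -0.0]
contact_force: [-0.2, 0.9, -0.2]
gripper_width: -0.001
```

>>> jog_arm --pt "0.019 0.013 0 0" --pt "0.019 0.013 0 0" --pt "0.019 0.013 0 0"

```text
time: 3.9
tool_pos: [0.4596, -0.0674, 0.1]
tool_rot: [0.0, 0.148, 0.989, -0.0]
contact_force: [-0.2, 0.1, -0.2]
gripper_width: 0.003
```

```bash
python3 - <<'E'
from h import *
print(manip.state()['tool_pos'])
im=snap('scene','s2')[:,:,::-1]; a=cv2.resize(im[130:240,190:340],None,fx=4,fy=4,interpolation=cv2.INTER_CUBIC)
b=cv2.resize(snap('wrist','w2')[:,:,::-1],(440,330))
o=np.zeros((440,600,3),np.uint8); cv2.imwrite('pics/s2c.png',a)
E
```

```text
[ 0.45959266 -0.06735896  0.09995522]
```

View pics/s2c.png

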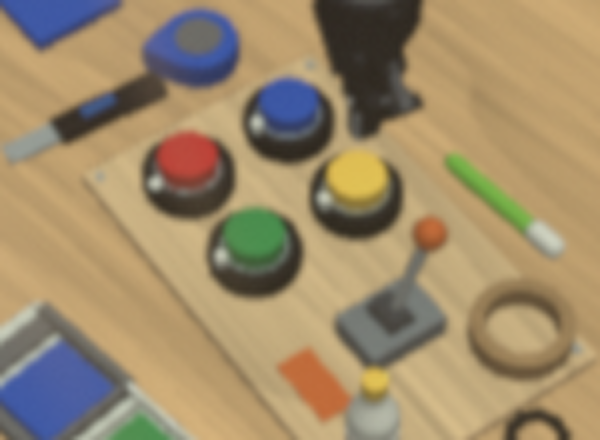

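In the scene crop the red pin (155,183) sits about 6 px lower relative to its cap than the other three, so red is dropped. I'll press yellow.

>>> jog_arm --pt "0 0 0.02 0" --pt "0 0 0.04 0" --pt "0 0 0.048 0" --pt "0 0 0.053 0" --pt "0 0 0.057 0"

```text
time: 4.42
tool_pos: [0.4601, -0.0687, 0.0436]
tool_rot: [-0.001, 0.149, 0.989, -0.0]
contact_force: [-12.5, 2.2, 32.3]
gripper_width: -0.002
```

>>> jog_arm --pt "0 0 0.001 0" --pt "0 0 0.002 0" --pt "0 0 0.003 0" --pt "0 0 0.003 0" --pt "0 0 0.003 0"

```text
time: 4.83
tool_pos: [0.4604, -0.0687, 0.0437]
tool_rot: [-0.002, 0.148, 0.989, -0.0]
contact_force: [-13.6, 1.5, 22.2]
gripper_width: -0.006
```

Yellow is bottomed. Green is next.

>>> jog_arm --pt "0 0 -0.03 0" --pt "0 0 -0.06 0" --pt "-0.03 0.004 -0.06 0" --pt "-0.065 0.009 -0.06 0" --pt "-0.096 0.013 -0.06 0"

```text
time: 5.25
tool_pos: [0.559, -0.0847, 0.1031]
tool_rot: [0.003, 0.149, 0.989, -0.0]
contact_force: [0.7, 0.0, 0.7]
gripper_width: 0.002
```

>>> jog_arm --pt "0 0 0 0" --pt "0 0 0.01 0" --pt "0 0 0.03 0" --pt "0 0 0.045 0" --pt "0 0 0.05 0"

```text
time: 5.67
tool_pos: [0.5537, -0.0834, 0.0475]
tool_rot: [-0.002, 0.148, 0.989, 0.0]
contact_force: [-1.8, 0.8, 3.7]
gripper_width: -0.001
```

>>> jog_arm --pt "0 0 0.003 0" --pt "0 0 0.006 0" --pt "0 0 0.009 0" --pt "0 0 0.009 0" --pt "0 0 0.009 0"

```text
time: 6.08
tool_pos: [0.5558, -0.0838, 0.0439]
tool_rot: [-0.001, 0.148, 0.989, -0.0]
contact_force: [-8.9, 1.8, 13.2]
gripper_width: 0.001
```

>>> jog_arm --pt "0 0 -0.035 0" --pt "0 0 -0.07 0" --pt "0 0 -0.105 0" --pt "0 0 -0.135 0" --pt "0.02 0.013 -0.135 0"

```text
time: 6.5
tool_pos: [0.5465, -0.0685, 0.1863]
tool_rot: [0.009, 0.149, 0.989, -0.001]
contact_force: [-0.0, 0.7, 1.2]
gripper_width: -0.003
```

>>> jog_arm --pt "0.03 0.019 0 0" --pt "0.06 0.038 0 0" --pt "0.09 0.057 0 0" --pt "0.116 0.075 0 0" --pt "0.116 0.075 0 0"

```text
time: 6.92
tool_pos: [0.4492, 0.0433, 0.1765]
tool_rot: [0.0, 0.146, 0.989, 0.001]
contact_force: [0.2, 0.4, 0.7]
gripper_width: 0.001
```

```bash
python3 - <<'E'
from h import *
print(manip.state()['tool_pos'])
im=snap('scene','s3')[:,:,::-1]; a=cv2.resize(im[130:240,190:340],None,fx=4,fy=4,interpolation=cv2.INTER_CUBIC)
cv2.imwrite('pics/s3c.png',a)
snap('wrist','w3')
E
```

```text
[0.44920594 0.04333465 0.17645613]
```

View pics/s3c.png

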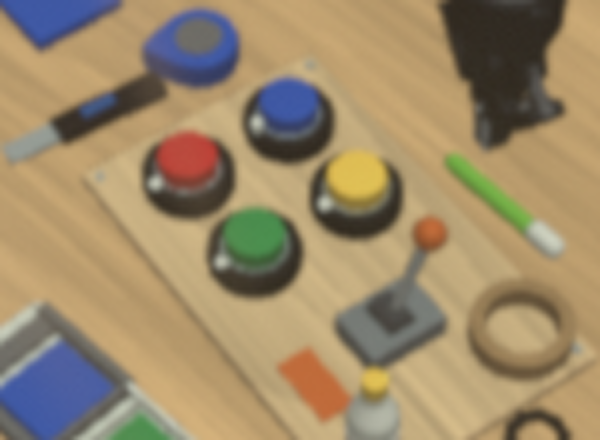

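View pics/w3.png

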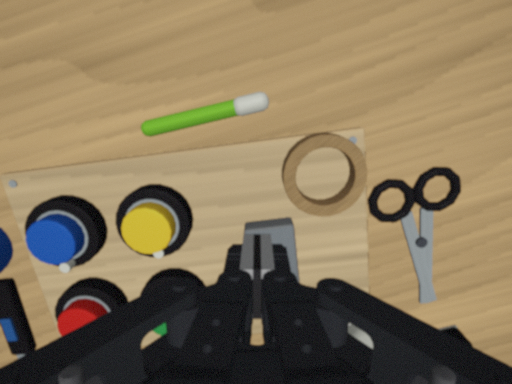

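The crop shows the red (155,183), yellow (325,204) and green (222,262) pins lowered, and blue (257,122) still standing. The wrist view shows the fingers clear of the tape roll on the near side of the lever. I'll lower the fingers behind the ball and push.

>>> jog_arm --pt "0 0 0.03 0" --pt "0 0 0.06 0" --pt "0 0 0.08 0" --pt "0 0 0.08 0" --pt "0 0 0.08 0"

```text
time: 7.43
tool_pos: [0.4516, 0.0396, 0.0957]
tool_rot: [-0.001, 0.149, 0.989, -0.0]
contact_force: [0.5, 0.6, 0.1]
gripper_width: -0.001
```

>>> jog_arm --pt "-0.012 0.002 0 0" --pt "-0.024 0.003 0 0" --pt "-0.036 0.005 0 0" --pt "-0.048 0.007 0 0" --pt "-0.06 0.009 0 0"

```text
time: 7.85
tool_pos: [0.5144, 0.0305, 0.0993]
tool_rot: [0.002, 0.149, 0.989, 0.0]
contact_force: [-1.4, -0.2, 1.0]
gripper_width: 0.002
```

>>> jog_arm --pt "-0.01 0.001 0 0" --pt "-0.02 0.003 0 0" --pt "-0.03 0.004 0 0" --pt "-0.038 0.006 0 0" --pt "-0.042 0.006 0 0"

```text
time: 8.27
tool_pos: [0.5486, 0.0253, 0.0963]
tool_rot: [-0.009, 0.148, 0.989, -0.001]
contact_force: [-34.1, 4.9, 23.4]
gripper_width: -0.001
```

>>> jog_arm --pt "-0.001 0 0 0" --pt "-0.002 0 0 0" --pt "-0.002 0 0 0"

```text
time: 8.52
tool_pos: [0.5485, 0.0253, 0.0964]
tool_rot: [-0.011, 0.148, 0.989, -0.0]
contact_force: [-30.5, 2.8, 21.8]
gripper_width: -0.003
```

>>> jog_arm --pt "0.02 0 0 0" --pt "0.05 0 0 0" --pt "0.08 0 0 0" --pt "0.1 0 -0.03 0" --pt "0.1 0 -0.065 0"

```text
time: 8.93
tool_pos: [0.4545, 0.0545, 0.1577]
tool_rot: [-0.005, 0.148, 0.989, -0.0]
contact_force: [1.7, -0.3, -0.7]
gripper_width: -0.001
```

>>> jog_arm --pt "0 0 -0.035 0" --pt "0 0 -0.06 0" --pt "0 0 -0.06 0"

```text
time: 9.18
tool_pos: [0.4637, 0.0533, 0.2293]
tool_rot: [0.007, 0.148, 0.989, 0.001]
contact_force: [-0.2, -0.0, 1.7]
gripper_width: 0.002
```

```bash
python3 - <<'E'
from h import *
im=snap('scene','s4')[:,:,::-1]; a=cv2.resize(im[130:310,170:350],None,fx=3.3,fy=3.3,interpolation=cv2.INTER_CUBIC)
cv2.imwrite('pics/s4c.png',a)
t=snap('top','t4')[:,:,::-1]; hsv=cv2.cvtColor(np.ascontiguousarray(t),cv2.COLOR_BGR2HSV)
cv2.imwrite('pics/t4c.png',cv2.resize(t[95:275,145:415],None,fx=2.9,fy=2.9,interpolation=cv2.INTER_CUBIC))
c=cams.get_calibration('top');K=c['camera_matrix'];T=np.linalg.inv(c['cam_to_world'])
c2=cams.get_calibration('scene')
for p in[(.582,.027,.109),(.5005,.039,.11),(.575,.028,.112)]:
  for c in(cams.get_calibration('top'),c2):
    q=np.linalg.inv(c['cam_to_world'])@np.r_[p,1]; K=c['camera_matrix']; print((K[0,0]*q[0]/-q[2]+K[0,2]).round(1),(-K[1,1]*q[1]/-q[2]+K[1,2]).round(1),end=' | ')
  print()
E
```

```text
226.1 183.3 | 273.6 202.8 | 
220.6 217.6 | 296.6 188.5 | 
225.6 186.1 | 275.6 200.9 |
```

View pics/s4c.png

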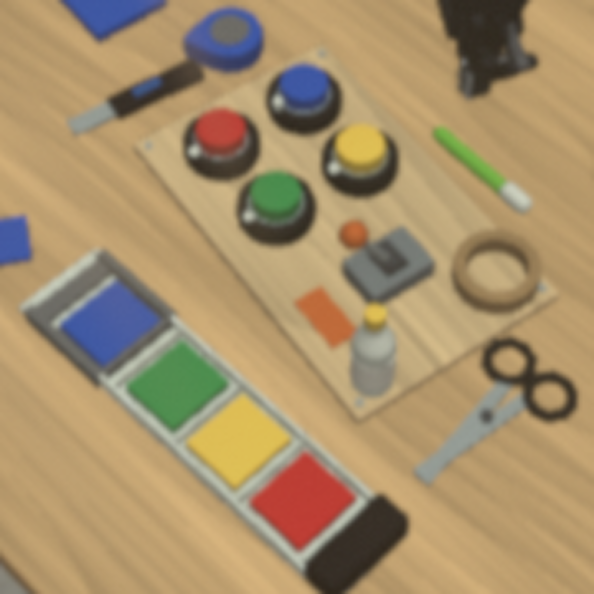

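View pics/t4c.png

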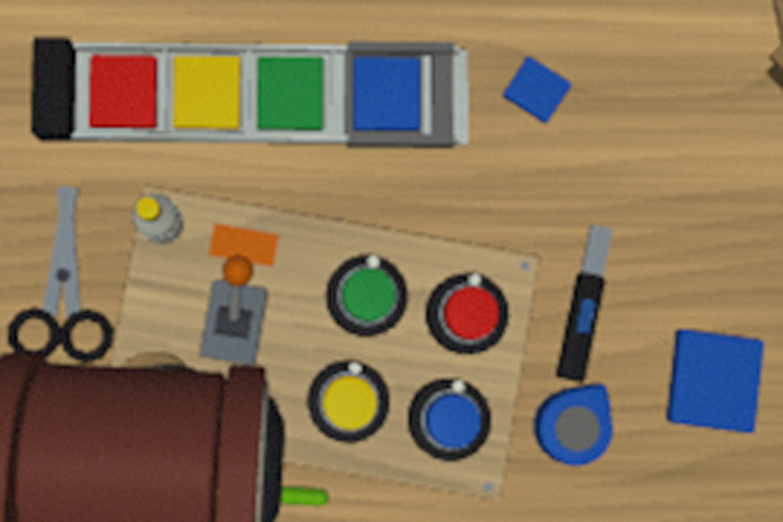

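Both pictures show the lever over to the far side: the ball is at crop (238,270) in the top view and (354,235) in the scene view. The other things have not moved. The ball is 1–2 px short of my symmetric prediction, so I'll triangulate its angle.

```bash
python3 - <<'E'
from h import *
from scipy.optimize import least_squares
def cen(f,u,v,r):
    hsv=cv2.cvtColor(cv2.imread(f'pics/{f}.png'),cv2.COLOR_BGR2HSV)
    m=cv2.inRange(hsv,(2,140,50),(14,255,255)); w=np.zeros_like(m); cv2.circle(w,(u,v),r,255,-1); M=cv2.moments(m&w,True); return M['m10']/M['m00'],M['m01']/M['m00'],M['m00']
C={n:cams.get_calibration(n) for n in('top','scene')}
def proj(n,p):
    c=C[n];q=np.linalg.inv(c['cam_to_world'])@np.r_[p,1];K=c['camera_matrix'];return np.array([K[0,0]*q[0]/-q[2]+K[0,2],K[1,1]*q[1]/q[2]+K[1,2]])
def tri(a,b): return least_squares(lambda p:np.r_[proj('top',p)-a,proj('scene',p)-b],[.54,.03,.1]).x
A0,B0=cen('top',221,217,8),cen('scene',297,188,8)
A1,B1=cen('t4',227,188,6),cen('s4',277,201,7)
print(A0,B0,A1,B1)
p0,p1=tri(A0[:2],B0[:2]),tri(A1[:2],B1[:2]); print(p0,p1,np.linalg.norm(p1-p0), 2*np.arcsin(np.linalg.norm(p1-p0)/.17))
d=(p1-p0); ex=np.array([.988,-.151]); print('along',d[:2]@ex)
# grey block centre / corners in top crop
P=[ray('top',145+u/2.9,95+v/2.9,.037) for u,v in[(217,280),(268,287),(253,362),(203,355)]]; pc=np.mean(P,0); print(pc)
for p in(p0,p1): print(np.degrees(np.arctan2((p-pc)[:2]@ex,p[2]-.034)), (p-pc)[:2]@ex)
E
```

```text
(221.03658536585365, 217.65853658536585, 82.0) (297.0851063829787, 187.91489361702128, 47.0) (226.70652173913044, 187.41304347826087, 92.0) (276.7083333333333, 200.5, 48.0)
[0.49979874 0.03844812 0.11161331] [0.57143205 0.02643556 0.10903068] 0.07267945453941708 0.883509017049827
along 0.07258760983495907
[0.53085857 0.02978024 0.037     ]
-22.403826984126557 -0.03199596354837583
28.41341607951046 0.040591646286583245
```

The released lever measures 28.4° past vertical, which is about 0.5 rad. That is the far end of a symmetric 1.0 rad throw and fits the hard stop I felt: 30 N with no further motion. It started at about −22°. I'll hand in.

```bash
python3 - <<'E'
from h import *
s=manip.state(); print(s['time'],s['tool_pos'],s['contact_force']); print(manip.job_done())
E
```

```text
9.2833 [0.4610996  0.0533645  0.22323125] [-0.26255027 -0.68177794  0.15221267]
the job is handed in; nothing more can be done
None
```

I pressed the keys in the plan order red, yellow, green, then threw the run lever over and let go, handing in at 9.3 s with the gripper touching nothing. I left the blue key alone: its tile, the middle-sized of the three blue ones, is in the spare pocket.

- **Keys:** each pressed key stopped at its bottom, about z 0.044 m, with the force rising to between 13 and 32 N. A picture taken before the lever throw showed the red, yellow and green pins down and the blue pin standing.
- **Lever:** it pushed against a hard stop at about 30 N. After release it measured about 28° past upright, which fits the full throw.
- **Other things:** the rack, tiles and the other things in view looked unmoved in the last pictures.

One check disagreed: the ball moved about 0.88 rad between the before and after pictures, not 1.0. Measured from the grey block, it started at about 22° from upright instead of the 28.6° I had assumed. So I take the shortfall to be in the start angle, not the end; I did not push the lever a second time to confirm.

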